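Set out a pH measuring station on a waterworks laboratory bench

TASK

Set out the pH station: stand the small beaker centred on the magnetic stirrer's white top, the large waste beaker on the bench midway between the stirrer and the meter and in line with the middle of the stirrer, and the sample flask directly behind the waste beaker (on the side away from the robot) with a gap of about 3 cm between the two. The flask must finish closed by its stopper, seated fully home. Keep these four things upright throughout and leave the two buffer bottles and the wash bottle where they are.

Things in the scene. Friction and masses are not known exactly. Their poses are not given: they have to be found in the camera images.
- stirrer: Magnetic stirrer, fixed: dark grey box 130 (x) by 120 mm (y), white square top 124 x 114 mm, its face 64 mm above the bench; grey front knob sticks out to 77 mm from the middle. Origin on the bench under the centre of the white top; x points from the knob side to the back, away from the robot (within 0.1 rad), z up. It stands left or right of the meter, middles about 290 mm apart.
- meter: pH meter, fixed, lying flat: dark handheld instrument with grey face, display and keys, 170 mm long (x, plus 10 mm of sockets at the far end) by 95 mm wide (y), 37 mm high. Origin on the bench under its middle; x points from the keys to the display, away from the robot, z up.
- small_beaker: Small beaker, loose: open whitish plastic cylinder, outside diameter 50 mm, height 70 mm, wall 3 mm, about 45 g, small pouring lip. Stands upright on the bench. Origin at the centre of its underside, z up.
- waste_beaker: Large waste beaker, loose: open whitish plastic cylinder, outside diameter 66 mm, height 92 mm, wall 3 mm, about 90 g, small pouring lip. Stands upright on the bench. Origin at the centre of its underside, z up.
- flask: Sample flask, loose: conical, whitish plastic, base diameter 70 mm, height 112 mm; the cone ends at 78 mm, above it a straight neck, outside diameter 40 mm, inside 34 mm, open at the top. About 120 g. Stands upright on the bench, unstoppered. Origin at the centre of its underside, z up.
- stopper: Flask stopper, loose: red-brown rubber, 40 mm high, 40 g. Lower 20 mm: tapered plug, diameter 27 mm at the foot, 32 mm at its top; above it a round head, diameter 40 mm, 20 mm high. Stands plug down on the bench. Drops loosely into the flask neck; fully home, the head rests on the rim (stopper origin 92 mm above flask origin). Origin at the centre of the plug foot, z up.
- buffer_a: Bystander: yellow 250 ml buffer bottle with black cap, diameter 62 mm, height about 135 mm, loose, standing towards the back of the bench. Origin at the centre of its underside.
- buffer_b: Bystander: pink 250 ml buffer bottle with black cap, diameter 62 mm, height about 135 mm, loose, standing towards the back of the bench. Origin at the centre of its underside.
- wash_bottle: Bystander: white wash bottle with blue cap and thin bent spout, diameter 60 mm, height about 175 mm, spout reaching 68 mm sideways along its x, loose, standing towards the back of the bench. Origin at the centre of its underside.
Mind the look-alikes: they are no part of the job. What is shaped like the meter but pink is not meant.

How it is judged:
By the outcome, as a careful person would: the job done as asked, in the order asked, and still so for the second after the job is handed in, with the robot touching nothing.
It also fails if it takes over 128 s, if anything falls off the work surface, if the arm or the gripper's body presses on something with over 40 N, if the wrist force passes 120 N, or if a joint passes its speed limit or range.

ROBOT

A 6-joint arm with a two-finger parallel gripper is mounted at the origin on the work surface. World frame = base frame: x ahead of the robot, y to its left, z up, the work surface at z = 0. Lengths are in m, angles in rad, forces in N, time in s.
With the tool pointing down it reaches from about 0.3 to 0.875 m from the base axis. Payload 6.4 kg.
Tool frame: the origin (TCP) lies between the finger pads; the fingertips stand 25 mm ahead of it and the grasp point (between the pads) lies 6 mm ahead of it; z points along the fingers, y is the line along which they close (so a half turn about z gives the same grasp; the last joint's range is limited). The gripper opens to 85 mm and grips with 20 to 120 N. Pads are 22 mm wide; open, the fingers measure 114 mm over their backs; the gripper's body (76 mm by 85 mm) begins 54 mm behind the grasp point. The pads swing forward as they close: fully open they stand 13 mm farther back than shut.
Start: joints at [-1.552, 0.181, 1.607, -0, 1.354, -0.206], TCP at [0.128, -0.561, 0.256] pointing down, gripper open.
Joint ranges: [-2.99, 2.99], [-0.89, 2.07], [0.3, 2.58], [-1.14, 4.28], [0, 2.63], [-3.12, 3.12]. Speed limits (rad/s): [2.57, 2.57, 3.01, 3.14, 3.14, 3.14].

INTERFACE

Orientations are given as a unit quaternion [w, x, y, z].
In Python, from bench import ctrl gives the robot as it stands.
- The arm moves only by the tool servo_tool, never from a script. Its argument "series" is text: rows parted by semicolons, each of 7 numbers parted by spaces: the gripper command: -1 is fully open, 1 is shut, values between are in proportion, then the shift along the tool's x, y, z in m, then the turn, a rotation vector about the tool's x, y, z in degrees. A call has 1 to 12 rows; each row is the pose to reach, as a shift and turn from the pose commanded when the call began, along the tool's axes at that moment; what a row does not reach only later rows make up. A row lasts 1/12 s, in which the tool goes at most 41.7 mm and 7.16 degrees, less where a joint would pass 70% of its speed; a pose out of reach is approached as far as the arm can. A call with a gripper value outside its range is refused whole. The fingers move at their own pace and stop on an object; the grip force is fixed at half the most. Time passes only in rows, so rows that repeat a pose let the fingers close. It gives the time, the measured TCP pose, the force, the opening and the grip force at its end, in the units of the state.
- ctrl.get_obs(): the state, without advancing time (a new reading comes with each control period).
- ctrl.camera(name): name is "side" or "top"; returns a dict with "img" (384x512x3 uint8, red, green, blue), "z_map" (384x512 float32, m along the optical axis (not along the pixel's ray), 0 where there is no reading), "fovy" (degrees; the focal length in pixels is half the picture's height over the tangent of half this angle, whatever the lens; pixels are square), "cx", "cy" (the principal point, pixels), "k1" (the pictures are not rectified: a ray, as slopes to the right and down, at radius r is drawn at 1 + k1 r^2 times it, then the intrinsics apply), "extrinsics" (4x4, takes a point from camera to world coordinates). Camera axes: x right, y down, z forward; pixel columns grow to the right and rows downward; lengths in m; the calibration is good to about 2 mm. A picture is of the moment at which its call begins.
- ctrl.hand_in(): hands the job in; it is judged then, once.
The state is a dict: "time_s": time; "q": joint angles; "dq": joint speeds; "joint_efforts": joint torques, N m; "eef_pos": TCP position; "eef_rot": TCP orientation; "wrist_force": force on the tool from outside, world axes, zero at the start; "torque": the same for the moment, N m; "opening": opening from 0.0 (shut) to 1.0 (fully open); "grasp_force": force on a finger pad.
Only numpy, scipy, OpenCV 4.12 (cv2) and the standard library are available. Lean on these libraries where they do the work, as an engineer would, in place of code of your own. Each camera call takes 0.05 s, during which the arm holds its last target. There are 200 camera calls.

## Working session

There is one attempt and no reset: what is moved stays moved. The work goes in short steps, Python scripts to look and compute and a tool call to move; the robot and the scene stay as the last step left them, time stands still between calls to the robot, and variables do not carry over. Pictures are saved under pics/ and viewed, at most 14 in all, crops included, and the job is handed in when it is done.

Besides the shell and the picture viewer there is one more tool, called after ">>>" as name(argument=value, ...), one argument or row to a line, values as JSON. servo_tool: Moves the arm, as the interface text tells. Its arguments: {"type":"object","properties":{"series":{"type":"string"}},"required":["series"]}

```bash
mkdir -p pics; ls; cat > h.py <<'E'
import numpy as np, cv2
from bench import ctrl
def K(c):
    f=c["img"].shape[0]/2/np.tan(np.radians(c["fovy"])/2); return f
def cloud(c):
    h,w=c["z_map"].shape; f=K(c)
    u,v=np.meshgrid(np.arange(w),np.arange(h))
    xd=(u-c["cx"])/f; yd=(v-c["cy"])/f
    x,y=xd.copy(),yd.copy()
    for _ in range(10):
        s=1+c["k1"]*(x*x+y*y); x=xd/s; y=yd/s
    z=c["z_map"]; P=np.stack([x*z,y*z,z],-1); E=np.array(c["extrinsics"])
    P=P@E[:3,:3].T+E[:3,3]; P[z==0]=np.nan
    return P
def save(c,n): cv2.imwrite("pics/"+n,c["img"][:,:,::-1])
E
python3 - <<'E'
from h import *
for n in("top","side"):
    c=ctrl.camera(n); save(c,n+"0.png"); print(n,c["fovy"],c["cx"],c["cy"],c["k1"],np.round(c["extrinsics"],3).tolist()); np.save(n+"0.npy",cloud(c))
print(ctrl.get_obs())
E
```

```text
pics
top 53.56457752361385 257.6068619673219 184.9227053525787 0.014747894192629138 [[-0.022, -0.988, 0.15, 0.395], [-1.0, 0.025, 0.02, -0.019], [-0.023, -0.15, -0.988, 1.088], [0.0, 0.0, 0.0, 1.0]]
side 46.95798450849444 257.9643568826015 195.36584370798545 -0.07950704976759469 [[-0.993, -0.078, 0.092, 0.446], [-0.119, 0.53, -0.839, 1.116], [0.017, -0.844, -0.536, 0.751], [0.0, 0.0, 0.0, 1.0]]
{'time_s': 0.1, 'q': array([-1.55231290e+00,  1.81451650e-01,  1.60789670e+00,  1.48085004e-05,
        1.35380737e+00, -2.06322807e-01]), 'dq': array([ 0.00067424, -0.00134736, -0.00223427, -0.00162156, -0.00060182,
        0.00072273]), 'joint_efforts': array([ 1.33122549e-04, -4.45875299e+01, -3.52237844e+01, -2.57224538e-04,
        4.10054796e-03,  7.05350828e-06]), 'eef_pos': array([ 0.12817752, -0.56006726,  0.25548817]), 'eef_rot': array([-7.77411294e-04,  9.93689294e-01,  1.12164950e-01,  8.04910482e-05]), 'wrist_force': array([-0.01783568,  0.43341715, -0.21191963]), 'torque': array([-0.0012625 ,  0.08057356, -0.00380784]), 'grasp_force': 0.0, 'opening': 0.99983878489129}
```

View pics/top0.png

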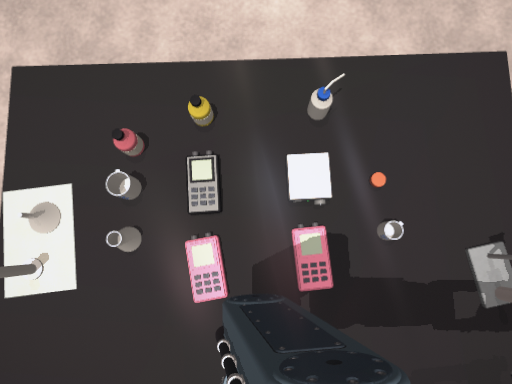

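View pics/side0.png

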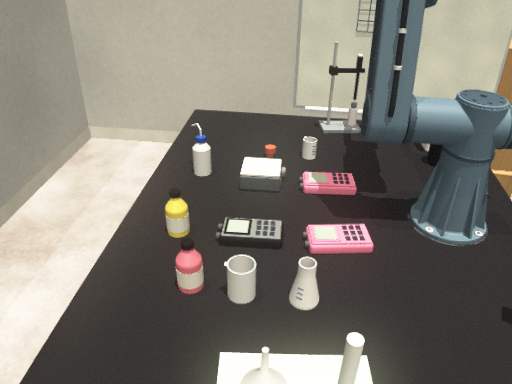

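The top view (up = +x, left = +y) shows the black meter at (203,184), the white stirrer top at (310,176), and the stopper at (379,180). The small beaker is at (391,231), the waste beaker at (124,185) and the flask at (122,239). The pink meters and the white-mat glassware are decoys.

```bash
cat >> h.py <<'E'
from scipy.optimize import least_squares
def circ(P,c0,r,zlo,zhi,rad,fix=True):
    p=P.reshape(-1,3); p=p[np.isfinite(p[:,0])]
    p=p[(np.hypot(p[:,0]-c0[0],p[:,1]-c0[1])<rad)&(p[:,2]>zlo)&(p[:,2]<zhi)]
    if len(p)<8: return None
    s=least_squares(lambda c:np.hypot(p[:,0]-c[0],p[:,1]-c[1])-r,c0,loss="soft_l1",f_scale=.002)
    return s.x.round(4),len(p),round(float(np.sqrt(np.mean(s.fun**2))),4),p[:,2].max().round(3)
def rect(P,zlo,zhi,c0,rad):
    p=P.reshape(-1,3); p=p[np.isfinite(p[:,0])]
    p=p[(np.hypot(p[:,0]-c0[0],p[:,1]-c0[1])<rad)&(p[:,2]>zlo)&(p[:,2]<zhi)]
    return cv2.minAreaRect((p[:,:2]*1000).astype(np.float32)),len(p),np.median(p[:,2])
E
python3 - <<'E'
from h import *
T=np.load("top0.npy");S=np.load("side0.npy")
pt={"meter":(203,184),"stir":(310,176),"stopper":(379,180),"small":(391,231),"waste":(120,183),"flask":(116,239),"bufA":(200,112),"bufB":(127,141),"wash":(320,100)}
for k,(u,v) in pt.items(): print(k,T[v,u].round(3), T[v+12,u+25].round(3))
spt={"meter":(262,233),"stir":(262,165),"stopper":(270,150),"small":(310,150),"waste":(240,285),"flask":(306,290)}
for k,(u,v) in spt.items(): print("S",k,S[v,u].round(3))
for nm,P in(("T",T),("S",S)):
    print(nm)
    for k,r,zl,zh in(("small",.0235,.02,.08),("waste",.0315,.03,.1),("flask",.02,.082,.115),("stopper",.02,.022,.036)):
        c0=P[pt[k][1],pt[k][0]][:2] if nm=="T" else T[pt[k][1],pt[k][0]][:2]
        print(k,circ(P,c0,r,zl,zh,.06))
    print("stir",rect(P,.058,.07,T[176,310][:2],.1)); print("meter",rect(P,.02,.045,T[184,203][:2],.13))
E
```

```text
meter [0.561 0.155 0.037] [0.53  0.089 0.002]
stir [ 0.571 -0.142  0.065] [ 0.546 -0.22  -0.002]
stopper [ 0.559 -0.334  0.041] [ 0.529 -0.414  0.002]
small [ 0.419 -0.367  0.008] [ 0.385 -0.436  0.001]
waste [0.575 0.401 0.006] [0.539 0.329 0.001]
flask [0.414 0.401 0.022] [ 0.379  0.338 -0.001]
bufA [0.751 0.153 0.095] [ 0.746  0.096 -0.001]
bufB [0.674 0.35  0.098] [0.663 0.311 0.001]
wash [ 0.768 -0.171  0.113] [ 0.773 -0.261 -0.003]
S meter [0.535 0.182 0.038]
S stir [ 0.572 -0.143  0.065]
S stopper [ 0.562 -0.316  0.035]
S small [ 0.418 -0.338  0.035]
S waste [0.559 0.406 0.059]
S flask [0.413 0.395 0.052]
T
small (array([ 0.4209, -0.3509]), 285, 0.0013, np.float64(0.077))
waste (array([0.5611, 0.372 ]), 372, 0.0013, np.float64(0.097))
flask (array([0.4132, 0.3699]), 170, 0.002, np.float64(0.115))
stopper (array([ 0.564 , -0.3319]), 22, 0.0039, np.float64(0.036))
stir (((574.6177368164062, -137.419921875), (124.53018951416016, 115.80183410644531), 1.5073317289352417), 1878, np.float64(0.06445659453457975))
meter (((571.3297729492188, 157.70101928710938), (180.607666015625, 95.21467590332031), 1.909040093421936), 2003, np.float64(0.03592377680941361))
S
small (array([ 0.4235, -0.3526]), 237, 0.0028, np.float64(0.073))
waste (array([0.5618, 0.3752]), 958, 0.0014, np.float64(0.095))
flask (array([0.4162, 0.3728]), 355, 0.0019, np.float64(0.114))
stopper (array([ 0.5654, -0.3341]), 40, 0.0025, np.float64(0.036))
stir (((576.1539306640625, -136.75857543945312), (123.6771240234375, 125.61443328857422), 1.457221508026123), 703, np.float64(0.06445134882143189))
meter (((570.6998901367188, 162.35816955566406), (177.28720092773438, 94.57063293457031), 2.0148911476135254), 1480, np.float64(0.03536996358453276))
```

>>> servo_tool(
  series="-1 0.333 -0.138 0.056 0 0 12.88;-1 0.333 -0.138 0.056 0 0 12.88;-1 0.333 -0.138 0.056 0 0 12.88;-1 0.333 -0.138 0.056 0 0 12.88;-1 0.333 -0.138 0.056 0 0 12.88;-1 0.333 -0.138 0.056 0 0 12.88;-1 0.333 -0.138 0.056 0 0 12.88;-1 0.333 -0.138 0.056 0 0 12.88;-1 0.333 -0.138 0.056 0 0 12.88;-1 0.333 -0.138 0.056 0 0 12.88;-1 0.333 -0.138 0.056 0 0 12.88;-1 0.333 -0.138 0.056 0 0 12.88",
)

```text
time_s: 1.1
eef_pos: [0.4218, -0.3518, 0.2]
eef_rot: [-0.0, 1.0, 0.0, -0.0]
wrist_force: [-0.6, -0.7, -0.1]
opening: 1.0
grasp_force: 0.0
```

>>> servo_tool(
  series="-1 0 0 0.04 0 0 0;-1 0 0 0.08 0 0 0;-1 0 0 0.12 0 0 0;-1 0 0 0.14 0 0 0;-1 0 0 0.148 0 0 0;-1 0 0 0.148 0 0 0;1 0 0 0.148 0 0 0;1 0 0 0.148 0 0 0;1 0 0 0.148 0 0 0;1 0 0 0.148 0 0 0;1 0 0 0.148 0 0 0;1 0 0 0.148 0 0 0",
)

```text
time_s: 2.1
eef_pos: [0.4231, -0.3534, 0.0548]
eef_rot: [0.002, 1.0, 0.0, 0.001]
wrist_force: [-1.0, -0.4, 5.2]
opening: 0.568
grasp_force: 61.3
```

>>> servo_tool(
  series="1 0 0 0 0 0 0;1 0 0 0 0 0 0;1 0 0 0 0 0 0;1 0 0 0 0 0 0",
)

```text
time_s: 2.43
eef_pos: [0.4231, -0.3534, 0.0548]
eef_rot: [0.002, 1.0, 0.0, 0.001]
wrist_force: [-1.9, 0.2, 5.5]
opening: 0.571
grasp_force: 61.3
```

>>> servo_tool(
  series="1 0 0 -0.02 0 0 0;1 0 0 -0.05 0 0 0;1 0 0 -0.085 0 0 0;1 0.01 -0.01 -0.11 0 0 0;1 0.03 -0.035 -0.12 0 0 0;1 0.05 -0.065 -0.12 0 0 0;1 0.07 -0.1 -0.12 0 0 0;1 0.09 -0.13 -0.12 0 0 0;1 0.115 -0.165 -0.12 0 0 0;1 0.14 -0.195 -0.12 0 0 0;1 0.15 -0.21 -0.12 0 0 0;1 0.153 -0.215 -0.12 0 0 0",
)

```text
time_s: 3.43
eef_pos: [0.5771, -0.1338, 0.1738]
eef_rot: [0.0, 1.0, 0.002, 0.001]
wrist_force: [-0.8, -0.7, -0.9]
opening: 0.57
grasp_force: 62.1
```

>>> servo_tool(
  series="1 0 0 0 0 0 0;1 0 0 0 0 0 0;1 0 0 0.02 0 0 0;1 0 0 0.035 0 0 0;1 0 0 0.045 0 0 0;1 0 0 0.049 0 0 0;1 0 0 0.049 0 0 0;1 0 0 0.049 0 0 0",
)

```text
time_s: 4.1
eef_pos: [0.575, -0.1376, 0.1237]
eef_rot: [0.0, 1.0, -0.001, 0.0]
wrist_force: [0.4, -0.5, 0.7]
opening: 0.564
grasp_force: 62.0
```

```bash
python3 - <<'E'
from h import *
for n in("top","side"):
    c=ctrl.camera(n); P=cloud(c); im=c["img"]
    print(n,circ(P,(.575,-.137),.0235,.085,.14,.05))
    if n=="side": cv2.imwrite("pics/s1.png",cv2.resize(im[100:240,190:340,::-1],None,fx=4,fy=4))
E
```

```text
top (array([ 0.5735, -0.1349]), 76, 0.0025, np.float64(0.14))
side (array([ 0.5765, -0.1323]), 246, 0.0047, np.float64(0.139))
```

View pics/s1.png

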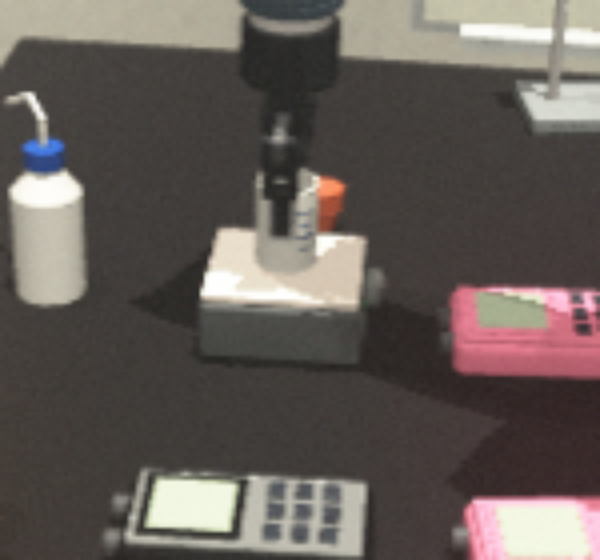

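Side crop: the small beaker hangs upright over the middle of the white top (crop 288,262), a few mm above it. I'll lower and release it.

>>> servo_tool(
  series="1 0 0 0.002 0 0 0;1 0 0 0.004 0 0 0;1 0 0 0.005 0 0 0;1 0 0 0.005 0 0 0;1 0 0 0.005 0 0 0",
)

```text
time_s: 4.62
eef_pos: [0.5753, -0.1368, 0.1188]
eef_rot: [0.0, 1.0, 0.0, 0.0]
wrist_force: [-1.4, 0.5, 3.2]
opening: 0.568
grasp_force: 62.3
```

>>> servo_tool(
  series="-0.1 0 0 0 0 0 0;-0.3 0 0 0 0 0 0;-0.6 0 0 0 0 0 0;-1 0 0 0 0 0 0;-1 0 0 0 0 0 0;-1 0 0 -0.02 0 0 0;-1 0 0 -0.06 0 0 0;-1 0 0 -0.1 0 0 0;-1 0 0 -0.13 0 0 0;-1 0 0 -0.13 0 0 0",
)

```text
time_s: 5.45
eef_pos: [0.5785, -0.1383, 0.2564]
eef_rot: [0.003, 1.0, 0.0, 0.006]
wrist_force: [0.7, -1.4, 0.7]
opening: 1.0
grasp_force: 0.0
```

```bash
python3 - <<'E'
from h import *
for n in("top","side"):
    c=ctrl.camera(n); P=cloud(c)
    print(n,circ(P,(.575,-.137),.0235,.085,.134,.05), circ(P,(.5615,.3735),.0315,.03,.1,.06))
print(ctrl.get_obs()["eef_pos"])
E
```

```text
top (array([ 0.5733, -0.135 ]), 173, 0.0009, np.float64(0.134)) (array([0.5612, 0.3722]), 495, 0.0013, np.float64(0.099))
side (array([ 0.5758, -0.1355]), 283, 0.0022, np.float64(0.134)) (array([0.5617, 0.3751]), 1002, 0.0015, np.float64(0.096))
[ 0.57587682 -0.13711311  0.25004991]
```

>>> servo_tool(
  series="-1 -0.0135 -0.04 0 0 0 0;-1 -0.0135 -0.08 0 0 0 0;-1 -0.0135 -0.12 0 0 0 0;-1 -0.0135 -0.16 0 0 0 0;-1 -0.0135 -0.2 0 0 0 0;-1 -0.0135 -0.24 0 0 0 0;-1 -0.0135 -0.28 0 0 0 0;-1 -0.0135 -0.32 0 0 0 0;-1 -0.0135 -0.36 0 0 0 0;-1 -0.0135 -0.4 0 0 0 0;-1 -0.0135 -0.44 0 0 0 0;-1 -0.0135 -0.475 0 0 0 0",
)

```text
time_s: 6.55
eef_pos: [0.56, 0.3404, 0.2457]
eef_rot: [0.001, 1.0, 0.0, -0.002]
wrist_force: [-0.5, -1.4, 0.4]
opening: 1.001
grasp_force: 0.0
```

>>> servo_tool(
  series="-1 0 -0.02 0 0 0 0;-1 0 -0.0355 0 0 0 0;-1 0 -0.0355 0 0 0 0;-1 0 -0.0355 0 0 0 0;-1 0 -0.0355 0.03 0 0 0;-1 0 -0.0355 0.06 0 0 0;-1 0 -0.0355 0.08 0 0 0;-1 0 -0.0355 0.08 0 0 0;-1 0 -0.0355 0.08 0 0 0",
)

```text
time_s: 7.3
eef_pos: [0.5611, 0.3717, 0.1669]
eef_rot: [0.001, 1.0, -0.001, -0.002]
wrist_force: [-0.3, -0.4, 0.9]
opening: 1.002
grasp_force: 0.0
```

```bash
python3 - <<'E'
from h import *
c=ctrl.camera("side"); print(ctrl.get_obs()["eef_pos"],ctrl.get_obs()["eef_rot"])
cv2.imwrite("pics/s2.png",cv2.resize(c["img"][170:350,150:350,::-1],None,fx=3,fy=3))
E
```

```text
[0.5622594  0.37256495 0.16898896] [ 6.28244414e-05  9.99999682e-01 -7.86927842e-04  1.16899311e-04]
```

View pics/s2.png

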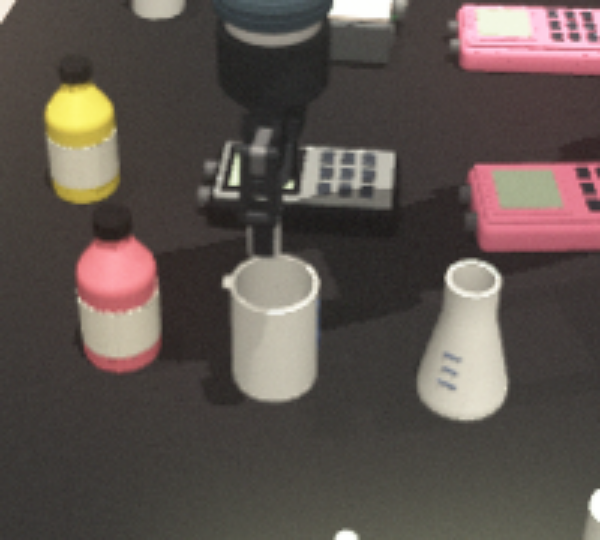

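The open gripper stands over the waste beaker (crop 275,330), whose lip faces +x, clear of the pads. Descending to grasp.

>>> servo_tool(
  series="-1 0 0 0.02 0 0 0;-1 0 0 0.045 0 0 0;-1 0 0 0.075 0 0 0;-1 0 0 0.095 0 0 0;-1 0 0 0.102 0 0 0;-1 0 0 0.102 0 0 0;0 0 0 0.102 0 0 0;1 0 0 0.102 0 0 0;1 0 0 0.102 0 0 0;1 0 0 0.102 0 0 0;1 0 0 0.102 0 0 0;1 0 0 0.102 0 0 0",
)

```text
time_s: 8.35
eef_pos: [0.5637, 0.3745, 0.0697]
eef_rot: [-0.001, 1.0, -0.0, 0.003]
wrist_force: [0.0, -0.8, 8.1]
opening: 0.766
grasp_force: 67.0
```

>>> servo_tool(
  series="1 0 0 0 0 0 0;1 0 0 -0.01 0 0 0;1 0 0 -0.03 0 0 0;1 0 0 -0.055 0 0 0;1 0 0 -0.075 0 0 0;1 0 0 -0.085 0 0 0;1 0 0 -0.09 0 0 0;1 0 0 -0.09 0 0 0",
)

```text
time_s: 9.02
eef_pos: [0.5621, 0.374, 0.1578]
eef_rot: [-0.0, 1.0, 0.0, 0.001]
wrist_force: [0.5, -0.1, -1.8]
opening: 0.769
grasp_force: 66.8
```

>>> servo_tool(
  series="1 0 0.02 0 0 0 0;1 0 0.05 0 0 0 0;1 0 0.085 0 0 0 0;1 0 0.12 0 0 0 0;1 0 0.16 0 0 0 0;1 0 0.2 0 0 0 0;1 0.005 0.24 0 0 0 0;1 0.0095 0.275 0 0 0 0;1 0.0095 0.31 0 0 0 0;1 0.0095 0.34 0 0 0 0;1 0.0095 0.355 0 0 0 0;1 0.0095 0.3615 0 0 0 0",
)

```text
time_s: 10.02
eef_pos: [0.57, 0.0097, 0.1547]
eef_rot: [-0.0, 1.0, -0.002, -0.001]
wrist_force: [-0.2, 1.1, -0.6]
opening: 0.767
grasp_force: 66.9
```

>>> servo_tool(
  series="1 0 0 0 0 0 0;1 0 0 0.02 0 0 0;1 0 0 0.045 0 0 0;1 0 0 0.065 0 0 0;1 0 0 0.076 0 0 0;1 0 0 0.08 0 0 0;1 0 0 0.08 0 0 0;1 0 0 0.08 0 0 0",
)

```text
time_s: 10.68
eef_pos: [0.5716, 0.0127, 0.0769]
eef_rot: [0.0, 1.0, 0.0, 0.0]
wrist_force: [0.8, -0.6, -1.2]
opening: 0.768
grasp_force: 66.9
```

```bash
python3 - <<'E'
from h import *
for n in("top","side"):
    c=ctrl.camera(n); P=cloud(c)
    print(n,circ(P,(.571,.012),.0315,.02,.06,.05))
    q=P.reshape(-1,3); m=(np.hypot(q[:,0]-.571,q[:,1]-.012)<.04); print(np.sort(q[m,2])[:3])
    save(c,n+"3.png")
print(ctrl.get_obs()["eef_pos"])
E
```

```text
top (array([0.5682, 0.0136]), 33, 0.0003, np.float64(0.059))
[-0.00325797 -0.00242596 -0.00237636]
side (array([0.5715, 0.0141]), 236, 0.0019, np.float64(0.06))
[-0.00284088 -0.00277589 -0.00232568]
[0.57213413 0.01233012 0.07767617]
```

View pics/side3.png

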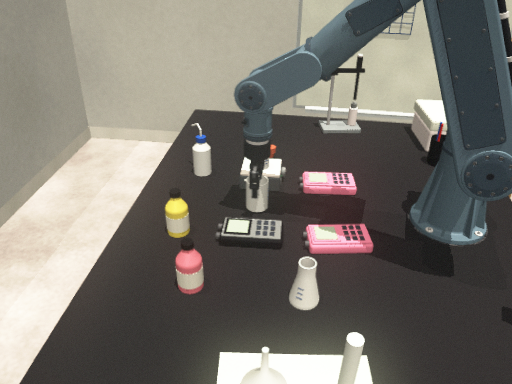

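The picture shows the waste beaker upright at (257,195), between stirrer and meter, a few mm above the bench. Lowering and releasing.

>>> servo_tool(
  series="1 0 0 0.004 0 0 0;1 0 0 0.006 0 0 0;1 0 0 0.0075 0 0 0;1 0 0 0.0075 0 0 0;1 0 0 0.0075 0 0 0",
)

```text
time_s: 11.2
eef_pos: [0.5714, 0.0121, 0.0697]
eef_rot: [0.0, 1.0, -0.0, 0.0]
wrist_force: [-1.7, 0.2, 5.9]
opening: 0.766
grasp_force: 67.3
```

>>> servo_tool(
  series="-0.55 0 0 0 0 0 0;-0.65 0 0 0 0 0 0;-0.8 0 0 0 0 0 0;-1 0 0 0 0 0 0;-1 0 0 0 0 0 0;-1 0 0 -0.02 0 0 0;-1 0 0 -0.06 0 0 0;-1 0 0 -0.1 0 0 0;-1 0 0 -0.14 0 0 0;-1 0 0 -0.18 0 0 0;-1 0 0 -0.18 0 0 0;-1 0 0 -0.18 0 0 0",
)

```text
time_s: 12.2
eef_pos: [0.5728, 0.0119, 0.2522]
eef_rot: [0.001, 1.0, 0.0, 0.003]
wrist_force: [-0.7, 0.6, -0.8]
opening: 0.999
grasp_force: 0.0
```

```bash
python3 - <<'E'
from h import *
for n in("top","side"):
    c=ctrl.camera(n); P=cloud(c)
    print(n,circ(P,(.571,.012),.0315,.02,.1,.06),circ(P,(.575,-.137),.0235,.085,.134,.05),circ(P,(.4147,.3712),.02,.085,.115,.06))
print(ctrl.get_obs()["eef_pos"])
E
```

```text
top (array([0.5679, 0.012 ]), 142, 0.0008, np.float64(0.096)) (array([ 0.5732, -0.1351]), 184, 0.0009, np.float64(0.134)) (array([0.4131, 0.3699]), 154, 0.002, np.float64(0.115))
side (array([0.5709, 0.0133]), 660, 0.002, np.float64(0.095)) (array([ 0.576 , -0.1353]), 280, 0.0023, np.float64(0.134)) (array([0.4162, 0.3729]), 330, 0.0019, np.float64(0.114))
[0.57050703 0.01231298 0.24792503]
```

>>> servo_tool(
  series="-1 -0.012 -0.03 0 0 0 0;-1 -0.026 -0.06 0 0 0 0;-1 -0.041 -0.095 0 0 0 0;-1 -0.056 -0.13 0 0 0 0;-1 -0.071 -0.165 0 0 0 0;-1 -0.086 -0.2 0 0 0 0;-1 -0.102 -0.235 0 0 0 0;-1 -0.117 -0.27 0 0 0 0;-1 -0.132 -0.305 0 0 0 0;-1 -0.146 -0.335 0 0 0 0;-1 -0.153 -0.352 0 0 0 0;-1 -0.1563 -0.3594 0 0 0 0",
)

```text
time_s: 13.3
eef_pos: [0.4122, 0.3734, 0.2463]
eef_rot: [0.001, 1.0, 0.002, -0.002]
wrist_force: [-0.5, -1.1, -0.6]
opening: 1.0
grasp_force: 0.0
```

>>> servo_tool(
  series="-1 0 0 0 0 0 0;-1 0 0 0 0 0 0;-1 0 0 0.03 0 0 0;-1 0 0 0.06 0 0 0;-1 0 0 0.09 0 0 0;-1 0 0 0.12 0 0 0;-1 0 0 0.14 0 0 0;-1 0 0 0.1465 0 0 0;-1 0 0 0.1465 0 0 0;-1 0 0 0.1465 0 0 0",
)

```text
time_s: 14.13
eef_pos: [0.4157, 0.3709, 0.1029]
eef_rot: [-0.0, 1.0, -0.001, 0.0]
wrist_force: [0.7, 0.1, -0.3]
opening: 1.0
grasp_force: 0.0
```

>>> servo_tool(
  series="0 0 0 0 0 0 0;0 0 0 0 0 0 0;0.3 0 0 0 0 0 0;1 0 0 0 0 0 0;1 0 0 0 0 0 0;1 0 0 0 0 0 0;1 0 0 0 0 0 0;1 0 0 0 0 0 0",
)

```text
time_s: 14.8
eef_pos: [0.4154, 0.3719, 0.1037]
eef_rot: [-0.0, 1.0, 0.0, 0.001]
wrist_force: [-0.3, -1.2, 6.4]
opening: 0.453
grasp_force: 60.1
```

>>> servo_tool(
  series="1 0 0 0 0 0 0;1 0 0 -0.01 0 0 0;1 0 0 -0.03 0 0 0;1 0 0 -0.06 0 0 0;1 0 0 -0.09 0 0 0;1 0 0 -0.11 0 0 0;1 0 0 -0.12 0 0 0;1 0 0 -0.12 0 0 0",
)

```text
time_s: 15.47
eef_pos: [0.416, 0.3725, 0.2256]
eef_rot: [-0.001, 1.0, 0.0, 0.002]
wrist_force: [0.3, -0.2, -1.2]
opening: 0.449
grasp_force: 60.5
```

```bash
python3 - <<'E'
from h import *
c=ctrl.camera("side"); print(ctrl.get_obs()["eef_pos"],ctrl.get_obs()["eef_rot"])
cv2.imwrite("pics/s4.png",cv2.resize(c["img"][170:350,200:400,::-1],None,fx=3,fy=3))
E
```

```text
[0.41505215 0.37191349 0.22329898] [-5.76117283e-04  9.99999354e-01  1.01716066e-04  9.74152444e-04]
```

View pics/s4.png

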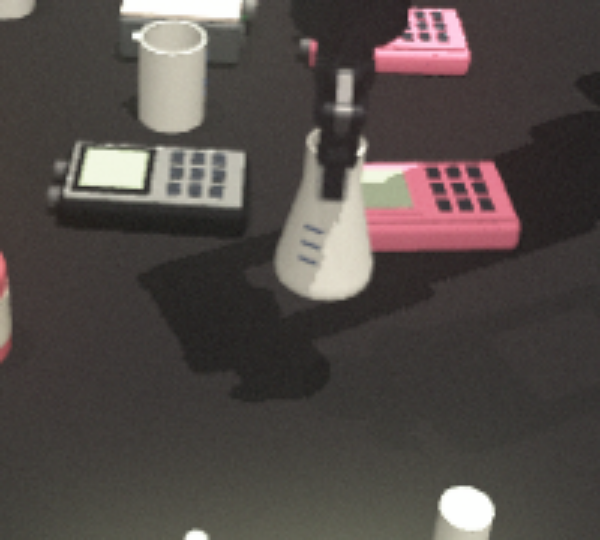

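The flask hangs upright in the gripper (crop 325,240), clear of the bench, and the waste beaker stands. Carrying the flask to its place.

>>> servo_tool(
  series="1 0.012 0.016 0 0 0 0;1 0.03 0.042 0 0 0 0;1 0.051 0.072 0 0 0 0;1 0.073 0.103 0 0 0 0;1 0.095 0.134 0 0 0 0;1 0.117 0.165 0 0 0 0;1 0.139 0.196 0 0 0 0;1 0.161 0.227 0 0 0 0;1 0.183 0.258 0 0 0 0;1 0.205 0.288 0 0 0 0;1 0.225 0.317 0 0 0 0;1 0.24 0.338 0 0 0 0",
)

```text
time_s: 16.52
eef_pos: [0.6548, 0.0307, 0.2193]
eef_rot: [0.0, 1.0, -0.001, -0.002]
wrist_force: [0.6, 1.0, -1.1]
opening: 0.451
grasp_force: 60.5
```

>>> servo_tool(
  series="1 0.01 0.0144 0 0 0 0;1 0.0133 0.0184 0 0 0 0;1 0.0133 0.0184 0 0 0 0;1 0.0133 0.0184 0.025 0 0 0;1 0.0133 0.0184 0.055 0 0 0;1 0.0133 0.0184 0.085 0 0 0;1 0.0133 0.0184 0.1 0 0 0;1 0.0133 0.0184 0.108 0 0 0;1 0.0133 0.0184 0.11 0 0 0;1 0.0133 0.0184 0.11 0 0 0;1 0.0133 0.0184 0.11 0 0 0",
)

```text
time_s: 17.43
eef_pos: [0.6688, 0.0157, 0.1138]
eef_rot: [0.0, 1.0, 0.0, 0.001]
wrist_force: [0.1, -0.1, 0.0]
opening: 0.448
grasp_force: 60.5
```

```bash
python3 - <<'E'
from h import *
c=ctrl.camera("side"); print(ctrl.get_obs()["eef_pos"],ctrl.get_obs()["eef_rot"])
P=cloud(c);print(circ(P,(.668,.015),.032,.01,.025,.05),circ(P,(.571,.012),.0315,.02,.1,.045))
cv2.imwrite("pics/s5.png",cv2.resize(c["img"][110:260,160:340,::-1],None,fx=3.5,fy=3.5))
E
```

```text
[0.66912677 0.01551153 0.11421758] [1.97140655e-04 9.99998821e-01 2.59803445e-04 1.50068370e-03]
(array([0.6693, 0.0176]), 90, 0.0019, np.float64(0.025)) (array([0.5708, 0.0134]), 654, 0.0019, np.float64(0.096))
```

View pics/s5.png

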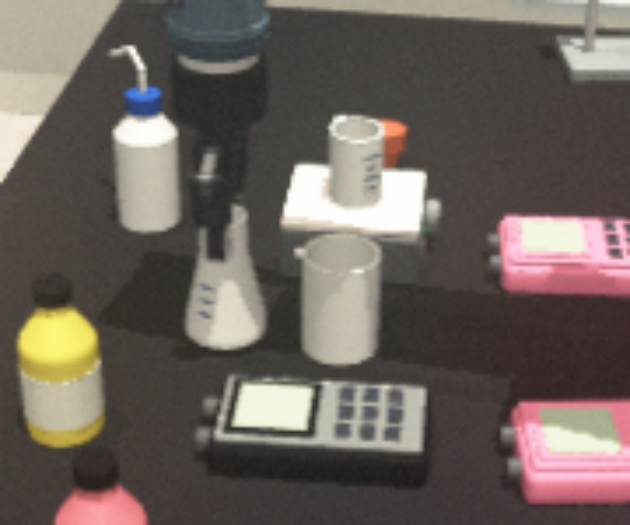

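The flask (crop 225,290) hangs upright behind the waste beaker with about a 3 cm gap, and the small beaker stands on the stirrer. Lowering and releasing.

>>> servo_tool(
  series="1 0 0 0.004 0 0 0;1 0 0 0.008 0 0 0;1 0 0 0.01 0 0 0;1 0 0 0.011 0 0 0;1 0 0 0.011 0 0 0;1 0 0 0.011 0 0 0",
)

```text
time_s: 17.98
eef_pos: [0.669, 0.015, 0.1037]
eef_rot: [0.0, 1.0, -0.0, 0.001]
wrist_force: [-2.6, -0.7, 10.2]
opening: 0.45
grasp_force: 61.7
```

>>> servo_tool(
  series="0.05 0 0 0 0 0 0;-0.1 0 0 0 0 0 0;-0.3 0 0 0 0 0 0;-0.6 0 0 0 0 0 0;-1 0 0 0 0 0 0;-1 0 0 0 0 0 0;-1 0 0 -0.02 0 0 0;-1 0 0 -0.05 0 0 0;-1 0 0 -0.09 0 0 0;-1 0 0 -0.13 0 0 0;-1 0 0 -0.15 0 0 0;-1 0 0 -0.15 0 0 0",
)

```text
time_s: 18.98
eef_pos: [0.6711, 0.0149, 0.2589]
eef_rot: [0.001, 1.0, 0.0, 0.006]
wrist_force: [-0.2, 0.0, 1.2]
opening: 1.0
grasp_force: 0.0
```

```bash
python3 - <<'E'
from h import *
for n in("top","side"):
    c=ctrl.camera(n); P=cloud(c)
    print(n,circ(P,(.668,.015),.02,.085,.115,.05),circ(P,(.571,.012),.0315,.02,.1,.045),circ(P,(.5645,-.333),.0195,.022,.036,.04),circ(P,(.5645,-.333),.0195,.022,.05,.04))
    q=P.reshape(-1,3); m=(q[:,2]>.033)&(np.hypot(q[:,0]-.5645,q[:,1]+.333)<.04)
    if m.sum()>3: print("head top",cv2.minEnclosingCircle((q[m,:2]*1000).astype(np.float32)),q[m].mean(0),m.sum())
print(ctrl.get_obs()["eef_pos"])
E
```

```text
top (array([0.6662, 0.0144]), 36, 0.0012, np.float64(0.114)) (array([0.5684, 0.0124]), 69, 0.0009, np.float64(0.096)) (array([ 0.5637, -0.3317]), 21, 0.0006, np.float64(0.034)) (array([ 0.5639, -0.3314]), 183, 0.0073, np.float64(0.046))
head top ((564.1248779296875, -330.7422180175781), 19.817838668823242) [ 0.56322763 -0.33074075  0.04045371] 164
side (array([0.6697, 0.0151]), 168, 0.0025, np.float64(0.114)) (array([0.5709, 0.0133]), 658, 0.0019, np.float64(0.095)) (array([ 0.5655, -0.3323]), 18, 0.0025, np.float64(0.036)) (array([ 0.571 , -0.3283]), 49, 0.0051, np.float64(0.045))
head top ((562.6840209960938, -330.80078125), 19.829076766967773) [ 0.55912388 -0.32770607  0.03998583] 34
[0.66851028 0.01518888 0.25245025]
```

>>> servo_tool(
  series="-1 -0.008 0.026 0 0 0 0;-1 -0.018 0.06 0 0 0 0;-1 -0.029 0.097 0 0 0 0;-1 -0.04 0.134 0 0 0 0;-1 -0.051 0.171 0 0 0 0;-1 -0.062 0.208 0 0 0 0;-1 -0.073 0.245 0 0 0 0;-1 -0.084 0.282 0 0 0 0;-1 -0.093 0.313 0 0 0 0;-1 -0.1 0.337 0 0 0 0;-1 -0.103 0.347 0 0 0 0;-1 -0.103 0.347 0 0 0 0",
)

```text
time_s: 20.08
eef_pos: [0.5634, -0.3335, 0.2489]
eef_rot: [-0.001, 1.0, -0.002, -0.001]
wrist_force: [-0.3, -0.1, 0.1]
opening: 1.002
grasp_force: 0.0
```

>>> servo_tool(
  series="-1 0 0 0.02 0 0 0;-1 0 0 0.05 0 0 0;-1 0 0 0.09 0 0 0;-1 0 0 0.13 0 0 0;-1 0 0 0.17 0 0 0;-1 0 0 0.2 0 0 0;-1 0 0 0.211 0 0 0;-1 0 0 0.211 0 0 0;-1 0 0 0.211 0 0 0",
)

```text
time_s: 20.83
eef_pos: [0.5657, -0.3308, 0.0406]
eef_rot: [-0.0, 1.0, 0.001, -0.0]
wrist_force: [0.5, -0.5, 0.9]
opening: 0.998
grasp_force: 0.0
```

>>> servo_tool(
  series="0 0 0 0 0 0 0;0 0 0 0 0 0 0;0.3 0 0 0 0 0 0;1 0 0 0 0 0 0;1 0 0 0 0 0 0;1 0 0 0 0 0 0;1 0 0 0 0 0 0;1 0 0 0 0 0 0",
)

```text
time_s: 21.5
eef_pos: [0.5661, -0.3327, 0.0425]
eef_rot: [0.001, 1.0, -0.0, 0.001]
wrist_force: [0.6, 1.2, 6.0]
opening: 0.432
grasp_force: 59.7
```

>>> servo_tool(
  series="1 0 0 0 0 0 0;1 0 0 -0.01 0 0 0;1 0 0 -0.03 0 0 0;1 0 0 -0.06 0 0 0;1 0 0 -0.09 0 0 0;1 0 0 -0.13 0 0 0;1 0 0 -0.17 0 0 0;1 0 0 -0.19 0 0 0;1 0 0 -0.2 0 0 0;1 0 0 -0.2 0 0 0;1 0 0 -0.2 0 0 0",
)

```text
time_s: 22.42
eef_pos: [0.5646, -0.3315, 0.2397]
eef_rot: [-0.0, 1.0, -0.0, -0.0]
wrist_force: [0.3, 0.1, -1.0]
opening: 0.432
grasp_force: 60.1
```

```bash
python3 - <<'E'
from h import *
c=ctrl.camera("side"); print(ctrl.get_obs()["eef_pos"],ctrl.get_obs()["eef_rot"])
P=cloud(c);q=P.reshape(-1,3);im=c["img"].reshape(-1,3).astype(int)
m=(im[:,0]>110)&(im[:,0]>1.8*im[:,1])&(im[:,0]>1.8*im[:,2])&(np.hypot(q[:,0]-.565,q[:,1]+.332)<.05)
print(m.sum(),q[m].min(0),q[m].max(0),np.argwhere(m.reshape(384,512)).mean(0))
cv2.imwrite("pics/s6.png",cv2.resize(c["img"][60:190,200:340,::-1],None,fx=4,fy=4))
E
```

```text
[ 0.56413655 -0.33109316  0.23817222] [-1.07941744e-03  9.99998643e-01 -6.42490435e-05 -1.24284275e-03]
35 [ 0.54493536 -0.33334348  0.20005064] [ 0.57103275 -0.31194516  0.2411697 ] [100.48571429 274.        ]
```

View pics/s6.png

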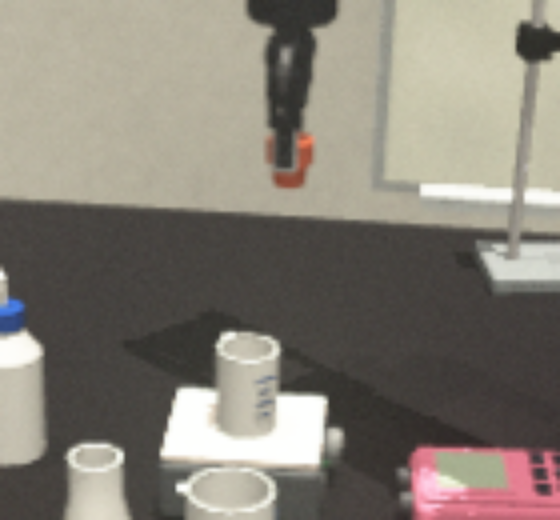

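Side crop: the stopper hangs plug down, upright, between the fingers (crop 290,160). Carrying it over the flask.

>>> servo_tool(
  series="1 0.008 -0.026 0 0 0 0;1 0.018 -0.06 0 0 0 0;1 0.029 -0.097 0 0 0 0;1 0.04 -0.134 0 0 0 0;1 0.051 -0.171 0 0 0 0;1 0.062 -0.208 0 0 0 0;1 0.073 -0.245 0 0 0 0;1 0.084 -0.282 0 0 0 0;1 0.093 -0.313 0 0 0 0;1 0.1 -0.337 0 0 0 0;1 0.103 -0.347 0 0 0 0;1 0.103 -0.347 0 0 0 0",
)

```text
time_s: 23.47
eef_pos: [0.6672, 0.0179, 0.2374]
eef_rot: [-0.001, 1.0, 0.002, -0.002]
wrist_force: [0.2, -0.2, -1.0]
opening: 0.438
grasp_force: 60.1
```

>>> servo_tool(
  series="1 0 0 0 0 0 0;1 0 0 0.02 0 0 0;1 0 0 0.045 0 0 0;1 0 0 0.065 0 0 0;1 0 0 0.073 0 0 0;1 0 0 0.075 0 0 0;1 0 0 0.075 0 0 0;1 0 0 0.075 0 0 0",
)

```text
time_s: 24.13
eef_pos: [0.6688, 0.0142, 0.1667]
eef_rot: [0.0, 1.0, -0.0, 0.001]
wrist_force: [0.1, 0.8, -0.5]
opening: 0.431
grasp_force: 60.1
```

```bash
python3 - <<'E'
from h import *
c=ctrl.camera("side"); print(ctrl.get_obs()["eef_pos"],ctrl.get_obs()["eef_rot"])
a=cv2.resize(c["img"][120:215,190:260,::-1],None,fx=6,fy=6)
t=ctrl.camera("top"); b=cv2.resize(t["img"][110:205,210:280,::-1],None,fx=4,fy=4)
b=cv2.copyMakeBorder(b,0,a.shape[0]-b.shape[0],0,0,cv2.BORDER_CONSTANT)
cv2.imwrite("pics/s7.png",np.hstack([a,b]))
E
```

```text
[0.66902719 0.01446508 0.16707469] [ 2.53142432e-04  9.99999038e-01 -3.24787997e-04  1.32472567e-03]
```

View pics/s7.png

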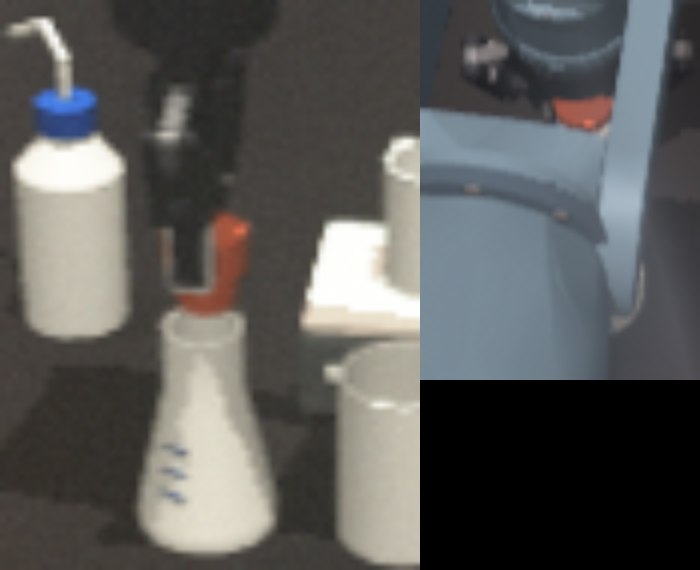

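Side crop: the plug foot sits at (210,300) and the neck axis at about (203,325), so the stopper is roughly 2 mm too far toward −x. I'll shift +2 mm in x and lower in steps, watching the force.

>>> servo_tool(
  series="1 0.002 0 0 0 0 0;1 0.002 0 0 0 0 0;1 0.002 0 0.004 0 0 0;1 0.002 0 0.008 0 0 0;1 0.002 0 0.012 0 0 0;1 0.002 0 0.016 0 0 0;1 0.002 0 0.018 0 0 0;1 0.002 0 0.018 0 0 0",
)

```text
time_s: 24.9
eef_pos: [0.6694, 0.0153, 0.1461]
eef_rot: [-0.0, 1.0, 0.0, -0.001]
wrist_force: [-0.5, 0.1, -0.1]
opening: 0.433
grasp_force: 60.1
```

>>> servo_tool(
  series="1 0 0 0.003 0 0 0;1 0 0 0.006 0 0 0;1 0 0 0.008 0 0 0;1 0 0 0.01 0 0 0;1 0 0 0.01 0 0 0",
)

```text
time_s: 25.32
eef_pos: [0.6699, 0.0152, 0.1368]
eef_rot: [-0.0, 1.0, -0.0, -0.0]
wrist_force: [-1.7, -0.3, -0.8]
opening: 0.432
grasp_force: 60.1
```

>>> servo_tool(
  series="1 0 0 0.001 0 0 0;1 0 0 0.002 0 0 0;1 0 0 0.0025 0 0 0;1 0 0 0.0025 0 0 0;1 0 0 0.0025 0 0 0",
)

```text
time_s: 25.73
eef_pos: [0.6705, 0.0149, 0.1359]
eef_rot: [0.0, 1.0, -0.0, 0.001]
wrist_force: [-2.0, -0.6, 5.3]
opening: 0.436
grasp_force: 63.2
```

>>> servo_tool(
  series="0.1 0 0 0 0 0 0;-0.05 0 0 0 0 0 0;-0.3 0 0 0 0 0 0;-0.6 0 0 0 0 0 0;-1 0 0 0 0 0 0;-1 0 0 0 0 0 0;-1 0 0 -0.02 0 0 0;-1 0 0 -0.05 0 0 0;-1 0 0 -0.09 0 0 0;-1 0 0 -0.13 0 0 0;-1 0 0 -0.15 0 0 0;-1 0 0 -0.15 0 0 0",
)

```text
time_s: 26.73
eef_pos: [0.6728, 0.0149, 0.2924]
eef_rot: [0.001, 1.0, 0.0, 0.006]
wrist_force: [0.7, 0.3, 0.6]
opening: 1.001
grasp_force: 0.0
```

>>> servo_tool(
  series="-1 -0.03 0 0 0 0 0;-1 -0.06 0 0 0 0 0;-1 -0.1 0 0 0 0 0;-1 -0.14 0 0 0 0 0;-1 -0.18 0 0 0 0 0;-1 -0.22 0 0 0 0 0;-1 -0.24 0 0 0 0 0;-1 -0.25 0 0 0 0 0;-1 -0.25 0 0 0 0 0;-1 -0.25 0 0 0 0 0",
)

```text
time_s: 27.57
eef_pos: [0.4201, 0.0152, 0.2847]
eef_rot: [0.0, 1.0, -0.0, 0.0]
wrist_force: [-0.1, 0.7, -0.1]
opening: 0.997
grasp_force: 0.0
```

```bash
python3 - <<'E'
from h import *
I=[]
for n in("top","side"):
    c=ctrl.camera(n); P=cloud(c); q=P.reshape(-1,3); im=c["img"].reshape(-1,3).astype(int); I.append(c["img"])
    m=(im[:,0]>90)&(im[:,0]>1.7*im[:,1])&(im[:,0]>1.7*im[:,2])&(np.hypot(q[:,0]-.668,q[:,1]-.015)<.04)
    print(n,"red",m.sum(),q[m].min(0),q[m].max(0), "top z pct",np.percentile(q[m,2],90))
    print(circ(P,(.668,.015),.02,.085,.135,.05),circ(P,(.571,.012),.0315,.02,.1,.045),circ(P,(.575,-.137),.0235,.085,.134,.05))
    print("stir/meter",rect(P,.058,.07,(.575,-.137),.1)[0],rect(P,.02,.045,(.566,.158),.11)[0])
a=cv2.resize(I[1][120:240,170:300,::-1],None,fx=4,fy=4); b=cv2.resize(I[0][80:220,180:340,::-1],(270,236)); b=cv2.copyMakeBorder(b,0,a.shape[0]-b.shape[0],0,0,cv2.BORDER_CONSTANT)
cv2.imwrite("pics/s8.png",np.hstack([a,b]))
E
```

```text
top red 183 [ 0.64911741 -0.00382093  0.12042791] [0.68834235 0.03259466 0.13674552] top z pct 0.13528533148597882
(array([0.6692, 0.0156]), 214, 0.0069, np.float64(0.135)) (array([0.5681, 0.0124]), 287, 0.0012, np.float64(0.097)) (array([ 0.5733, -0.135 ]), 186, 0.0012, np.float64(0.134))
stir/meter ((574.8390502929688, -138.26034545898438), (124.69461059570312, 114.0521011352539), 1.6619064807891846) ((572.3489990234375, 158.1912384033203), (177.37091064453125, 95.0032958984375), 2.221024990081787)
side red 77 [0.6509954  0.00360041 0.11706175] [0.68705193 0.03626332 0.13539588] top z pct 0.13315728336381974
(array([0.6701, 0.0138]), 241, 0.0044, np.float64(0.135)) (array([0.5709, 0.0135]), 660, 0.0019, np.float64(0.096)) (array([ 0.5757, -0.1351]), 279, 0.0022, np.float64(0.134))
stir/meter ((576.0402221679688, -136.49484252929688), (123.54010009765625, 120.90370178222656), 1.4514607191085815) ((572.0048828125, 128.7750244140625), (176.92660522460938, 159.5531463623047), 2.3837664127349854)
```

View pics/s8.png

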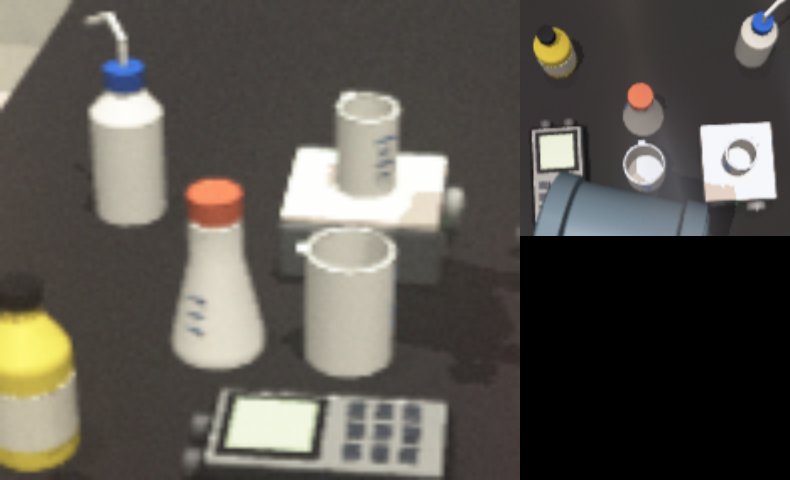

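The flask is closed by the red stopper with its head level on the rim (crop 215,205), and everything stands in place. One last check on the head height.

```bash
python3 - <<'E'
from h import *
T0=np.load("top0.npy").reshape(-1,3)
m=(np.hypot(T0[:,0]-.564,T0[:,1]+.331)<.014); print("ref .040:",np.median(T0[m,2]))
q=np.mean([cloud(ctrl.camera("top")) for _ in range(5)],0).reshape(-1,3)
m=(np.hypot(q[:,0]-.667,q[:,1]-.015)<.014)&(q[:,2]>.12); p=q[m]
print("head",np.median(p[:,2]),np.linalg.lstsq(np.c_[p[:,:2]-p[:,:2].mean(0),np.ones(len(p))],p[:,2],rcond=None)[0])
m=(np.hypot(q[:,0]-.575,q[:,1]+.136)<.028)&(q[:,2]>.12); print("small rim .134:",np.percentile(q[m,2],[50,90]))
E
```

```text
ref .040: 0.04094142762729969
head 0.1329521291979244 [-0.03796097  0.00178958  0.13296108]
small rim .134: [0.13406641 0.13532473]
```

Head top reads 132.95 mm with a +0.9 mm reference bias, so about 132 mm: fully home and level.

```bash
python3 -c "
from bench import ctrl
print(ctrl.hand_in())"
```

```text
the job is handed in; nothing more can be done
None
```

The pH station is set out and handed in at about 28 s: the small beaker is centred on the stirrer (within about 2 mm by camera), the waste beaker is midway to the meter and in line, and the flask is behind it with about a 3 cm gap and its stopper fully home; no verdict was returned.

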